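# Swing down the cupboard hatch with the hooked pole

### The arm

A 6-joint arm with a two-finger parallel gripper is mounted at the origin on the work surface. World frame = base frame: x ahead of the robot, y to its left, z up, the work surface at z = 0. Lengths are in m, angles in rad, forces in N, time in s.
With the tool pointing down it reaches from about 0.375 to 0.9 m from the base axis. Payload 3.1 kg.
Tool frame: the origin (TCP) lies at the very end of the fingers, on their centre line; the grasp point (between the pads) lies 19 mm behind it; z points along the fingers, y is the line along which they close (so a half turn about z gives the same grasp; the last joint's range is limited). The gripper opens to 87 mm and grips with 3 to 60 N. Pads are 19 mm wide; open, the fingers measure 117 mm over their backs; the gripper's body (75 mm by 190 mm) begins 51 mm behind the grasp point.
Start: joints at [0.989, 0.527, 1.433, -0, 1.181, -0.178], TCP at [0.246, 0.575, 0.223] pointing down, gripper open.
Joint ranges: [-3.08, 3.08], [-0.75, 2.2], [0.22, 2.44], [-1.43, 4.57], [0, 2.65], [-2.85, 2.85]. Speed limits (rad/s): [2.79, 2.79, 3.14, 3.14, 3.14, 3.14].

### API

Orientations are given as a unit quaternion [x, y, z, w].
In Python, from rig import status, viewer, robot gives the robot as it stands.
- The arm moves only by the tool arm_command, never from a script. Its arguments are lists of equal length, an entry for each row: "delta_rot": the turn, a rotation vector about the tool's x, y, z in degrees, a list of three; "delta_pos": the shift along the tool's x, y, z in m, a list of three; "gripper": the closure, from -1 (fully open) to 1 (shut). In form: {"delta_rot": [[rx, ry, rz], ...], "delta_pos": [[dx, dy, dz], ...], "gripper": [gripper, ...]}. A call has 1 to 12 rows; each row is the pose to reach, as a shift and turn from the pose commanded when the call began, along the tool's axes at that moment; what a row does not reach only later rows make up. A row lasts 1/12 s, in which the tool goes at most 41.7 mm and 7.16 degrees, less where a joint would pass 70% of its speed; a pose out of reach is approached as far as the arm can. A call with a gripper value outside its range is refused whole. The fingers move at their own pace and stop on an object; "grip_force" is the grip in N (left out, the last holds). Time passes only in rows, so rows that repeat a pose let the fingers close. It gives the time, the measured TCP pose, the force, the opening and the grip force at its end, in the units of the state.
- status.get_obs(): the state, without advancing time (a new reading comes with each control period).
- viewer.camera(name): name is "side" or "top"; returns a dict with "pixels" (400x640x3 uint8, blue, green, red), "fx", "fy", "cx", "cy" (pixels), "k1" (the pictures are not rectified: a ray, as slopes to the right and down, at radius r is drawn at 1 + k1 r^2 times it, then the intrinsics apply), "pose" (4x4, takes a point from camera to world coordinates). Camera axes: x right, y down, z forward; pixel columns grow to the right and rows downward; lengths in m; the calibration is good to about 2 mm. A picture is of the moment at which its call begins. There is no depth.
- robot.hand_in(): hands the job in; it is judged then, once.
The state is a dict: "time": time; "q": joint angles; "joint_velocities": joint speeds; "joint_torque": joint torques, N m; "position": TCP position; "tool_rot": TCP orientation; "ft_force": force on the tool from outside, world axes, zero at the start; "moment": the same for the moment, N m; "grip_width": finger opening in m; "grip_force": force on a finger pad.
Only numpy, scipy, OpenCV 4.12 (cv2) and the standard library are available. Lean on these libraries where they do the work, as an engineer would, in place of code of your own. Each camera call takes 0.05 s, during which the arm holds its last target. There are 200 camera calls.

### The job

Take the hooked pole from its stand, put its sideways prong through the eye above the counter cupboard's hatch and swing the hatch gently all the way down to its stop. Then unhook the pole and hang it back upright in its stand, leaving the hatch open. Use only the pole on the cupboard, never the gripper; feel for the eye with light contact and never force it, and leave everything else on the counter alone.

Things in the scene. Friction and masses are not known exactly. Their poses are not given: they have to be found in the camera images.
- cupboard: Grey counter cupboard fixed to the counter: 260 wide (y), 200 deep (+x, to the back), 235 high. Origin: on the counter, middle of the front face's lower edge; -x points out of the front. Front: plinth z 0 to 50, hatch z 50 to 170, fascia z 170 to 235. Pole and cupboard must never press on each other with over 25 N.
- hinge (a point): Middle of the hatch's hinge line, on the cupboard's front face at z 50; the line runs along the cupboard's y. Axes as the cupboard's. The hatch (228 wide, 118 high, 12 thick) swings outwards and down about it. The hinge is stiff, about 0.3 N m: the hatch stays where it is left and takes about 2 N at the eye.
- hatch (a joint): Angle of the hatch (rad): 0 shut, grows as it swings out and down, 1.40 at its stop (almost level). It starts up to 0.12 ajar.
- strap_mid (a point): Moves with the hatch: 155 from the hinge line, 19 before the hatch face, y 0; z along the hatch away from the hinge, x inwards. A steel strap (18 wide, 4 thick) on the hatch bears the eye: 6 mm wire ring, 18 inside, 30 outside, hole along y. Its clamped height differs each time and is not reported: the ring's centre is up to 20 mm up or down the z axis from this point; feel or look for it.
- pole: Hooked pole, about 0.16 kg, hanging upright in the stand. Origin: centre of the underside of its collar; z up. Wooden grip z 8 to 76, 18 (x) by 28 (y); steel collar 44 x 44, z 0 to 8; round shaft 10 thick down to z -85; there a straight round prong, 7 thick, points sideways along +y to 35.5 from the shaft's axis.
- prong (a point): On the pole: on the prong's axis, 17 mm from the shaft's axis along the pole's +y, 85 mm below the collar's underside. Axes as the pole's.
- stand: Dark steel stand fixed to the counter; origin on the counter below the hung pole. Two arms along y, tops at z 120, 24 apart (x -12 to 12), open above and at +y, with 6 high lips at y 37 to 43; upright plate at y -40 to -52. The collar rests on the arms near x 0, y 0, shaft in the gap, pole axes along the stand's, prong under the gap: it lifts straight up and goes straight down back.
- candle: Bystander: white ceramic candle jar with wooden cap, 72 across, 75 high. Origin under its centre.
- mug: Bystander: white mug, 80 across, 90 high. Origin under its centre.
- bowl: Bystander: white bowl, 120 across, 50 high. Origin under its centre.
- mill: Bystander: dark wooden pepper mill, 54 across, 145 high. Origin under its centre.
- oil: Bystander: green glass bottle, 60 across, 200 high. Origin under its centre.
- vinegar: Bystander: amber glass bottle, 56 across, 180 high. Origin under its centre.
Things that resemble listed ones, but are neither listed nor needed, are in the scene too. What is shaped like the stand but yellow is not meant.

How it is judged:
On the way, in this order (a step that is already met when the one before it is completed fails the run):
1. the prong is through the eye and has drawn the hatch partly down, to between 0.4 and 1.0 rad (y of prong in the frame of strap_mid between -0.022 and 0.022 m and x of prong in the frame of strap_mid between -0.009 and 0.009 m and z of prong in the frame of strap_mid between -0.03 and 0.03 m and contact force between pole and cupboard above 0.3 N and value of joint hatch between 0.4 and 1 rad), for 0.1 s.
2. the hatch is all the way down, drawn there by the prong in the eye (value of joint hatch above 1.35 rad and y of prong in the frame of strap_mid between -0.022 and 0.022 m and x of prong in the frame of strap_mid between -0.009 and 0.009 m and z of prong in the frame of strap_mid between -0.03 and 0.03 m), for 0.1 s.
At the end, for the whole second after the job is handed in: The hatch is down at its stop (above 1.35 rad of 1.40) and the pole, let go and at rest, hangs upright (within 0.1 rad) in the stand with its collar resting on the arms, within 12 mm in x and 18 mm in y of the hung position (value of joint hatch above 1.35 rad and x of pole in the frame of stand between -0.012 and 0.012 m and y of pole in the frame of stand between -0.018 and 0.018 m and z of pole in the frame of stand between 0.115 and 0.124 m and angle between pole's own z axis and vertical below 0.1 rad and linear speed of pole below 0.02 m/s and contact force between pole and stand above 0.5 N); the robot touches nothing.
It fails at once if pole and cupboard (hatch and eye included) press on each other with more than 25 N (contact force between pole and cupboard above 25 N).
It fails at once if the gripper or arm touches the cupboard or its hatch (contact force between any of the fingers, the arm and cupboard above 0.5 N).
It fails at once if the hatch is flung: faster than 2 rad/s (velocity of joint hatch above 2 rad/s).
It fails at once if a bystander is moved by more than 20 mm (distance of any of candle, mug, bowl, mill, oil, vinegar from where it was at the start of the episode above 0.02 m).
It also fails if it takes over 70 s, if anything falls off the work surface, if the arm or the gripper's body presses on something with over 40 N, if the wrist force passes 120 N, or if a joint passes its speed limit or range.

## Working session

There is one attempt and no reset: what is moved stays moved. The work goes in short steps, Python scripts to look and compute and a tool call to move; the robot and the scene stay as the last step left them, time stands still between calls to the robot, and variables do not carry over. Pictures are saved under pics/ and viewed, at most 10 in all, crops included, and the job is handed in when it is done.

Besides the shell and the picture viewer there is one more tool, called after "Call:" in YAML: its name, and indented under it one key for each argument. arm_command: Moves the arm, as the interface text tells. Its arguments: {"type":"object","properties":{"delta_rot":{"type":"array","items":{"type":"array","items":{"type":"number"}}},"delta_pos":{"type":"array","items":{"type":"array","items":{"type":"number"}}},"gripper":{"type":"array","items":{"type":"number"}},"grip_force":{"type":"number"}},"required":["delta_rot","delta_pos","gripper"]}

```bash
ls; mkdir -p pics
cat > h.py <<'E'
import numpy as np, cv2
from rig import status, viewer, robot
def grab(n,f=None):
    c=viewer.camera(n)
    if f: cv2.imwrite(f'pics/{f}.png',c['pixels'])
    np.savez(f'cam_{n}.npz',**c)
    return c
def ray(c,u,v):
    d=np.array([(u-c['cx'])/c['fx'],(v-c['cy'])/c['fy']]); s=d.copy()
    for _ in range(20): s=d/(1+c['k1']*(s@s))
    P=np.array(c['pose']); return P[:3,3],P[:3,:3]@np.array([s[0],s[1],1.])
def onz(c,u,v,z):
    o,d=ray(c,u,v); return o+d*(z-o[2])/d[2]
def proj(c,p):
    P=np.array(c['pose']); q=P[:3,:3].T@(np.array(p)-P[:3,3]); s=q[:2]/q[2]; s=s*(1+c['k1']*(s@s))
    return np.array([s[0]*c['fx']+c['cx'],s[1]*c['fy']+c['cy']])
def tri(c1,a,c2,b):
    o1,d1=ray(c1,*a); o2,d2=ray(c2,*b)
    t=np.linalg.lstsq(np.stack([d1,-d2],1),o2-o1,rcond=None)[0]
    p,q=o1+d1*t[0],o2+d2*t[1]; return (p+q)/2,np.linalg.norm(p-q)
E
python3 - <<'E'
from h import *
for n in('side','top'):
    c=grab(n,n+'0'); print(n,c['fx'],c['fy'],c['cx'],c['cy'],c['k1']);print(np.round(c['pose'],3))
o=status.get_obs();print(o)
E
```

```text
pics
side 516.0568186151995 516.0568186151995 326.2174103970161 209.23093613608913 -0.08954288251738189
[[-0.034  0.944 -0.329  0.927]
 [ 0.999  0.034 -0.006 -0.083]
 [ 0.006 -0.329 -0.944  1.38 ]
 [ 0.     0.     0.     1.   ]]
top 435.9071229335306 435.9071229335306 314.19387396015946 196.5194745725736 -0.008585941194774184
[[-0.009 -0.989  0.148  0.322]
 [-1.     0.01   0.008 -0.098]
 [-0.009 -0.148 -0.989  1.277]
 [ 0.     0.     0.     1.   ]]
{'time': 0.1, 'q': array([ 9.88506749e-01,  5.28369196e-01,  1.43377272e+00,  1.01347616e-05,
        1.18141946e+00, -1.78492191e-01]), 'joint_velocities': array([ 0.0013412 , -0.00071904, -0.00440926,  0.00041412, -0.00036013,
        0.00027823]), 'joint_torque': array([-2.94248457e-04, -4.40986776e+01, -1.77151072e+01,  6.34948723e-02,
        5.34177327e-02, -5.72699469e-05]), 'position': array([0.24516552, 0.57418601, 0.22167242]), 'tool_rot': array([ 2.00531609e-01,  9.79686738e-01, -9.12261713e-04, -3.69829400e-04]), 'ft_force': array([-0.0374644 , -0.28586239,  0.48574771]), 'moment': array([-0.00859381,  0.01670242,  0.03857197]), 'grip_force': 0.0, 'grip_width': 0.08682875694575816}
```

View pics/side0.png

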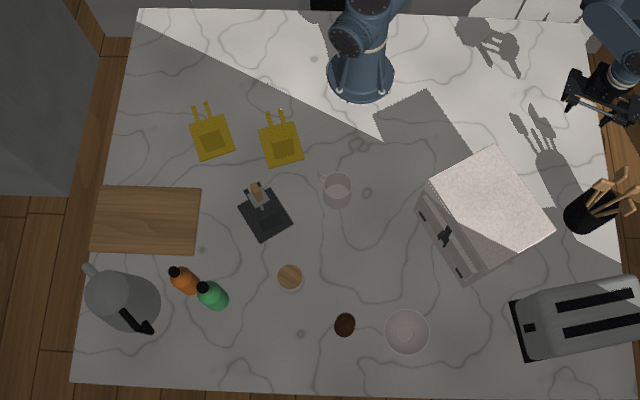

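View pics/top0.png

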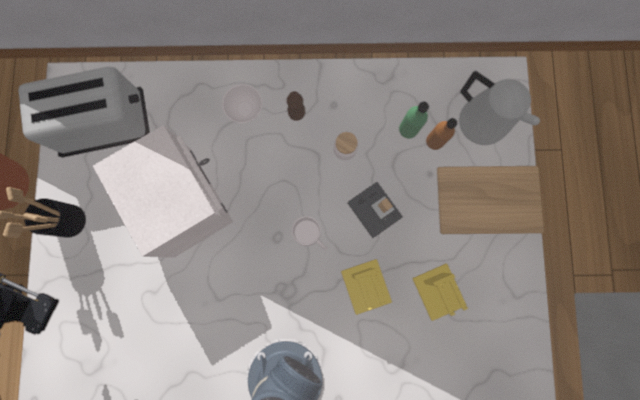

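Side view: dark stand at (265,212) with the wooden-gripped pole at (257,190). Cupboard front runs (417,195)–(465,285), with the strap near (443,235). Top view: dark stand at (375,208) with the grip at (385,205), and the eye near (203,162). The two yellow stands, at side (212,138) and (281,140), are decoys and carry no pole. Next I'll take enlarged crops to confirm.

Run:
```python
from h import *
s=cv2.imread('pics/side0.png');t=cv2.imread('pics/top0.png')
def cr(im,x,y,w,h,k): 
    return cv2.resize(im[y:y+h,x:x+w],None,fx=k,fy=k,interpolation=cv2.INTER_CUBIC)
a=np.hstack([cr(s,225,165,80,60,5),cr(s,405,180,80,60,5)])
b=np.hstack([cr(t,335,170,80,60,5),cr(t,165,125,80,60,5)])
im=np.vstack([a,b]); im=np.clip(im.astype(float)*1.5,0,255).astype(np.uint8)
cv2.imwrite('pics/crops.png',im)
```

```text
(no output)
```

View pics/crops.png

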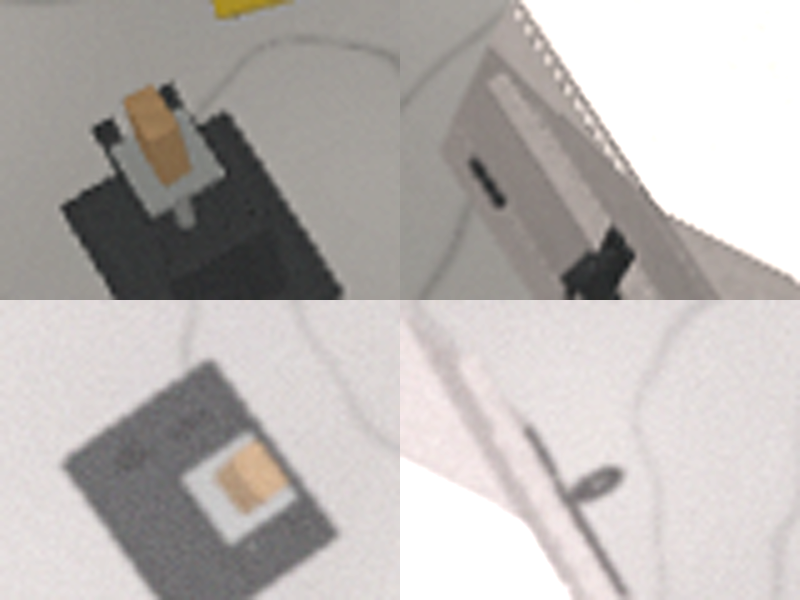

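Crops: the dark stand holds the grey collar with the wooden grip above it; two lip tips at crop (107,130) and (172,95) show which way the stand opens. The ring stands out of the strap at top crop (600,482), i.e. pixel (205,161). The dark stand is the right one, since it is the only one holding a pole. Next I'll measure the collar and take a larger cupboard crop.

Run:
```python
from h import *
S=dict(np.load('cam_side.npz'));T=dict(np.load('cam_top.npz'))
so=[(247.6,195),(255.4,208.6),(270,199.4)]
to=[(371,205.6),(382,219),(394.6,209),(384.6,196.4)]
for p in so: print('S',onz(S,*p,.128).round(4))
for p in to: print('T',onz(T,*p,.128).round(4))
for p in [(246.4,191),(259.4,184)]: print('lip',onz(S,*p,.126).round(4))
print('stub',onz(S,262,208,.035).round(4))
def cr(im,x,y,w,h,k): return cv2.resize(im[y:y+h,x:x+w],None,fx=k,fy=k,interpolation=cv2.INTER_CUBIC)
im=np.hstack([cr(S['pixels'],405,140,160,160,2.5),cr(T['pixels'],85,115,160,160,2.5)])
cv2.imwrite('pics/cup.png',im)
```

```text
S [ 0.4594 -0.2962  0.128 ]
S [ 0.496  -0.2729  0.128 ]
S [ 0.4695 -0.2371  0.128 ]
T [ 0.4683 -0.2395  0.128 ]
T [ 0.4323 -0.2675  0.128 ]
T [ 0.4586 -0.3017  0.128 ]
T [ 0.4926 -0.2764  0.128 ]
lip [ 0.4476 -0.3006  0.126 ]
lip [ 0.4268 -0.2682  0.126 ]
stub [ 0.4616 -0.2689  0.035 ]
```

View pics/cup.png

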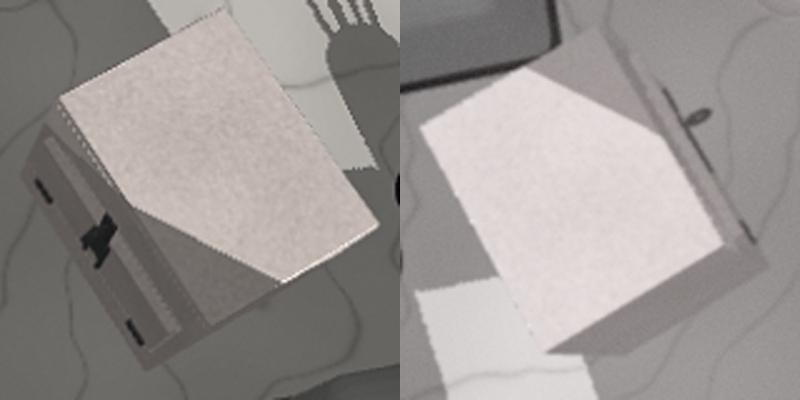

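Crops: the cupboard's top corners in the side view are near (429,179), (495,143), (556,230) and (488,270). In the top view they are near (93,166), (165,126), (216,212) and (144,256). The ring is at (204,162) in the top view.

Run:
```python
from h import *
S=dict(np.load('cam_side.npz'));T=dict(np.load('cam_top.npz'))
sp=np.array([onz(S,*p,.235) for p in [(429,179.2),(495,143.2),(556.2,230),(488.2,270.4)]])[:,:2]
tp=np.array([onz(T,*p,.235) for p in [(215.8,212.2),(144.2,255.8),(93,165.8),(166,126.2)]])[:,:2]
# order: front-right(robot side), back-right, back-left, front-left
def fit(P):
    M=np.array([[0,-.13],[.2,-.13],[.2,.13],[0,.13]])
    if 1:
        best=None
        for Mo in (M,M*[1,-1]):
            a,b=Mo-Mo.mean(0),P-P.mean(0); H=a.T@b; th=np.arctan2(H[0,1]-H[1,0],H[0,0]+H[1,1])
            R=np.array([[np.cos(th),-np.sin(th)],[np.sin(th),np.cos(th)]]); e=b-a@R.T
            r=(np.abs(e).max(),th,P.mean(0)-R@Mo.mean(0),e)
            if best is None or r[0]<best[0]: best=r
    return best
for P in (sp,tp):
    print(P.round(4)); b=fit(P); print(b[0],np.degrees(b[1]),b[2]); print(b[3].round(4))
b=fit((sp+tp)/2); th=b[1];o=b[2]; print('mean',np.degrees(th),o)
R=np.array([[np.cos(th),-np.sin(th)],[np.sin(th),np.cos(th)]])
for c,p in((T,(204.2,161.8)),(S,(448.4,229)),(S,(444,236))):
    oo,d=ray(c,*p); n=R[:,1]; t=(n@(o-oo[:2]))/(n@d[:2]); q=oo+d*t
    print(q.round(4),'cup',(R.T@(q[:2]-o)).round(4),q[2].round(4))
for p in [(0,-.13,.0),(0,.13,.0),(-.019,0,.205),(-.031,0,.205)]:
    w=np.r_[o+R@np.array(p[:2]),p[2]]; print(p,w.round(3),proj(S,w).round(1),proj(T,w).round(1))
```

```text
[[0.4428 0.1548]
 [0.3389 0.3244]
 [0.5607 0.4555]
 [0.6627 0.2844]]
0.0024133236683616666 120.77524972365623 [0.55242926 0.21886645]
[[ 0.002   0.0024]
 [ 0.0005  0.0003]
 [-0.0011 -0.0017]
 [-0.0014 -0.001 ]]
[[0.4426 0.1478]
 [0.3398 0.3164]
 [0.5605 0.454 ]
 [0.6591 0.2775]]
0.004281724913057783 120.99320984670129 [0.55198472 0.21320984]
[[ 0.002   0.0016]
 [ 0.0022 -0.0013]
 [ 0.      0.0024]
 [-0.0043 -0.0027]]
mean 120.8842632943944 [0.55220714 0.21603802]
[0.5714 0.184  0.2177] cup [-0.0373 -0.    ] 0.2177
[0.5614 0.2006 0.2177] cup [-0.018 -0.   ] 0.2177
[0.5585 0.2056 0.1489] cup [-0.0122  0.    ] 0.1489
(0, -0.13, 0.0) [0.664 0.283 0.   ] [461.5 289.6] [191.2 148.6]
(0, 0.13, 0.0) [0.441 0.149 0.   ] [411.1 210.2] [233.9 221.8]
(-0.019, 0, 0.205) [0.562 0.2   0.205] [446.8 230.8] [199.2 166.7]
(-0.031, 0, 0.205) [0.568 0.189 0.205] [442.6 233.1] [203.3 164.2]
```

```bash
cat >> h.py <<'E'
from scipy.spatial.transform import Rotation as Ro
def dlt(xyz,yaw=None,o=None):
    """target TCP xyz and world azimuth (deg) of tool y, tool down -> delta in tool axes; measured pose"""
    o=o or status.get_obs(); R=Ro.from_quat(o['tool_rot'])
    d=R.inv().apply(np.array(xyz)-o['position'])
    if yaw is None: return d.round(4)
    y=np.radians(yaw); ty=np.array([np.cos(y),np.sin(y),0]); tz=np.array([0,0,-1.]); tx=np.cross(ty,tz)
    G=Ro.from_matrix(np.stack([tx,ty,tz],1)); return d.round(4),np.degrees((R.inv()*G).as_rotvec()).round(2)
def show():
    o=status.get_obs(); R=Ro.from_quat(o['tool_rot']).as_matrix()
    print('t',round(o['time'],2),'p',o['position'].round(4),'tooly',np.degrees(np.arctan2(R[1,1],R[0,1])).round(2),'z',R[:,2].round(3),'f',o['ft_force'].round(2),'m',o['moment'].round(3),'w',round(o['grip_width'],4),'gf',round(o['grip_force'],1),'q',o['q'].round(2)); return o
E
python3 - <<'E'
from h import *
show(); print(dlt((.5,.2,.42),10)); print(dlt((.4635,-.27,.42),-55.5))
E
```

```text
t 0.1 p [0.2452 0.5742 0.2217] tooly 66.86 z [-0.001 -0.002 -1.   ] f [-0.04 -0.29  0.49] m [-0.009  0.017  0.039] w 0.0868 gf 0.0 q [ 0.99  0.53  1.43  0.    1.18 -0.18]
(array([-0.3813, -0.2443, -0.198 ]), array([-1.100e-01,  4.000e-02,  5.686e+01]))
(array([-0.5324, -0.6909, -0.1972]), array([-9.0000e-02,  1.1000e-01,  1.2236e+02]))
```

Call:
arm_command:
  delta_rot:
    - [0,0,0]
    - [0,0,0]
    - [0,0,0]
    - [0,0,57]
    - [0,0,57]
    - [0,0,57]
    - [0,0,57]
    - [0,0,57]
    - [0,0,57]
    - [0,0,57]
    - [0,0,57]
    - [0,0,57]
  delta_pos:
    - [0,0,-0.2]
    - [0,0,-0.2]
    - [0,0,-0.2]
    - [-0.381,-0.244,-0.2]
    - [-0.381,-0.244,-0.2]
    - [-0.381,-0.244,-0.2]
    - [-0.381,-0.244,-0.2]
    - [-0.381,-0.244,-0.2]
    - [-0.381,-0.244,-0.2]
    - [-0.381,-0.244,-0.2]
    - [-0.381,-0.244,-0.2]
    - [-0.381,-0.244,-0.2]
  gripper: [-1,-1,-1,-1,-1,-1,-1,-1,-1,-1,-1,-1]

```text
time: 1.1
position: [0.454, 0.267, 0.4089]
tool_rot: [0.645, 0.764, -0.0, -0.0]
ft_force: [1.2, 0.3, -0.9]
grip_width: 0.087
grip_force: 0.0
```

Run:
```python
from h import *
show(); print(dlt((.4635,-.27,.26),-55.5))
```

```text
t 1.1 p [0.454  0.267  0.4089] tooly 9.64 z [-0.001 -0.    -1.   ] f [ 1.2   0.34 -0.85] m [-0.08   0.06  -0.035] w 0.087 gf 0.0 q [0.32 0.22 1.4  0.   1.52 0.15]
(array([-0.531 , -0.0804,  0.149 ]), array([-4.000e-02,  3.000e-02,  6.514e+01]))
```

Call:
arm_command:
  delta_rot:
    - [0,0,65]
    - [0,0,65]
    - [0,0,65]
    - [0,0,65]
    - [0,0,65]
    - [0,0,65]
    - [0,0,65]
    - [0,0,65]
    - [0,0,65]
    - [0,0,65]
    - [0,0,65]
    - [0,0,65]
  delta_pos:
    - [-0.5,-0.08,0.0]
    - [-0.5,-0.08,0.0]
    - [-0.5,-0.08,0.0]
    - [-0.5,-0.08,0.0]
    - [-0.5,-0.08,0.0]
    - [-0.5,-0.08,0.0]
    - [-0.5,-0.08,0.0]
    - [-0.5,-0.08,0.0]
    - [-0.5,-0.08,0.12]
    - [-0.5,-0.08,0.12]
    - [-0.5,-0.08,0.12]
    - [-0.5,-0.08,0.12]
  gripper: [-1,-1,-1,-1,-1,-1,-1,-1,-1,-1,-1,-1]

```text
time: 2.1
position: [0.4593, -0.203, 0.3128]
tool_rot: [0.954, 0.299, 0.0, -0.0]
ft_force: [1.1, 0.2, 0.1]
grip_width: 0.0868
grip_force: 0.0
```

Run:
```python
from h import *
show(); print(dlt((.4635,-.27,.26),-55.5))
```

```text
t 2.1 p [ 0.4593 -0.203   0.3128] tooly -55.16 z [ 0.  0. -1.] f [1.11 0.23 0.09] m [-0.053  0.097 -0.013] w 0.0868 gf 0.0 q [-0.64  0.26  1.61  0.    1.27  0.32]
(array([-0.0349,  0.0574,  0.0528]), array([-0.  , -0.  ,  0.34]))
```

Call:
arm_command:
  delta_rot:
    - [0,0,0.3]
    - [0,0,0.3]
    - [0,0,0.3]
    - [0,0,0.3]
    - [0,0,0.3]
    - [0,0,0.3]
  delta_pos:
    - [-0.035,0.057,0.053]
    - [-0.035,0.057,0.053]
    - [-0.035,0.057,0.053]
    - [-0.035,0.057,0.053]
    - [-0.035,0.057,0.053]
    - [-0.035,0.057,0.053]
  gripper: [-1,-1,-1,-1,-1,-1]

```text
time: 2.6
position: [0.4642, -0.2672, 0.2619]
tool_rot: [0.955, 0.298, 0.0, 0.0]
ft_force: [0.3, 0.3, -0.6]
grip_width: 0.087
grip_force: 0.0
```

Run:
```python
from h import *
show(); print(dlt((.4635,-.27,.14),-55.5))
a=grab('side');b=grab('top')
im=np.hstack([cv2.resize(c['pixels'][y:y+100,x:x+80],None,fx=5,fy=5,interpolation=cv2.INTER_CUBIC) for c,x,y in((a,220,145),(b,345,140))])
cv2.imwrite('pics/above.png',np.clip(im*1.5,0,255).astype(np.uint8))
```

```text
t 2.6 p [ 0.4642 -0.2672  0.2619] tooly -55.38 z [ 0.001 -0.    -1.   ] f [ 0.32  0.32 -0.58] m [-0.095  0.084  0.009] w 0.087 gf 0.0 q [-0.73  0.36  1.61  0.    1.17  0.23]
(array([-0.0022,  0.0018,  0.1219]), array([ 0.05, -0.04,  0.12]))
```

View pics/above.png

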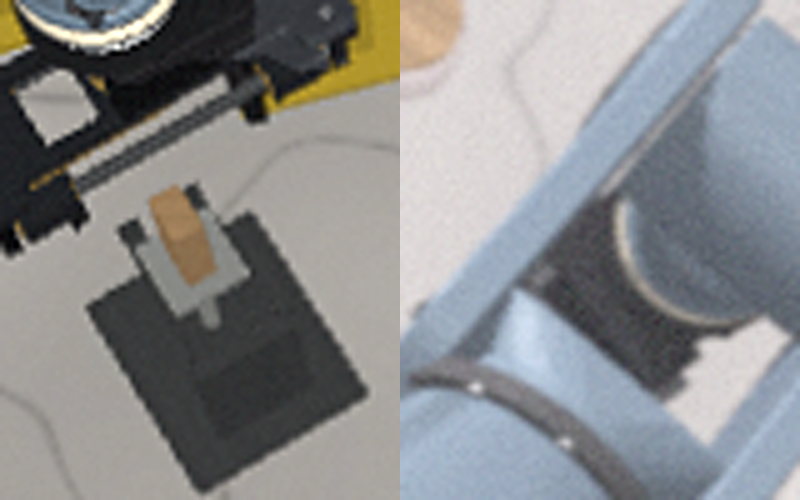

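The side crop shows the fingers straddling the grip line. The plate of the stand is at lower right (255,380) and the lips at upper left, so +y points up-left as I assumed. I'll go down and grip.

Call:
arm_command:
  delta_rot:
    - [0,0,0]
    - [0,0,0]
    - [0,0,0]
    - [0,0,0]
    - [0,0,0]
    - [0,0,0]
    - [0,0,0]
    - [0,0,0]
    - [0,0,0]
    - [0,0,0]
    - [0,0,0]
    - [0,0,0]
  delta_pos:
    - [0,0,0.04]
    - [0,0,0.08]
    - [0,0,0.1]
    - [0,0,0.12]
    - [0,0,0.12]
    - [0,0,0.12]
    - [0,0,0.12]
    - [0,0,0.12]
    - [0,0,0.12]
    - [0,0,0.12]
    - [0,0,0.12]
    - [0,0,0.12]
  gripper: [-1,-1,-1,-1,-1,0.2,0.4,0.6,1,1,1,1]
  grip_force: 30

```text
time: 3.7
position: [0.464, -0.2683, 0.1414]
tool_rot: [0.955, 0.297, 0.0, 0.0]
ft_force: [-0.0, -0.7, -0.7]
grip_width: 0.0482
grip_force: 0.0
```

Run:
```python
from h import *
show()
```

```text
t 3.7 p [ 0.464  -0.2683  0.1414] tooly -55.44 z [ 0.001 -0.001 -1.   ] f [-0.04 -0.68 -0.67] m [-0.092  0.124 -0.026] w 0.0482 gf 0.0 q [-0.73  0.52  1.74 -0.    0.88  0.23]
```

Call:
arm_command:
  delta_rot:
    - [0,0,0]
    - [0,0,0]
    - [0,0,0]
    - [0,0,0]
    - [0,0,0]
    - [0,0,0]
    - [0,0,0]
    - [0,0,0]
  delta_pos:
    - [0,0,0]
    - [0,0,0]
    - [0,0,0]
    - [0,0,0]
    - [0,0,0]
    - [0,0,0]
    - [0,0,0]
    - [0,0,0]
  gripper: [1,1,1,1,1,1,1,1]
  grip_force: 30

```text
time: 4.37
position: [0.4639, -0.2683, 0.1408]
tool_rot: [0.955, 0.297, 0.0, 0.0]
ft_force: [0.1, -0.5, -0.4]
grip_width: 0.018
grip_force: 30.0
```

Run:
```python
from h import *
show()
```

```text
t 4.37 p [ 0.4639 -0.2683  0.1408] tooly -55.44 z [ 0. -0. -1.] f [ 0.11 -0.53 -0.45] m [-0.136  0.129 -0.008] w 0.018 gf 30.0 q [-0.73  0.52  1.74 -0.    0.88  0.23]
```

Call:
arm_command:
  delta_rot:
    - [0,0,0]
    - [0,0,0]
    - [0,0,0]
    - [0,0,0]
    - [0,0,0]
    - [0,0,0]
    - [0,0,0]
    - [0,0,0]
    - [0,0,0]
    - [0,0,0]
    - [0,0,0]
    - [0,0,0]
  delta_pos:
    - [0,0,-0.01]
    - [0,0,-0.03]
    - [0,0,-0.06]
    - [0,0,-0.09]
    - [0,0,-0.12]
    - [0,0,-0.15]
    - [0,0,-0.18]
    - [0,0,-0.21]
    - [0,0,-0.24]
    - [0,0,-0.27]
    - [0,0,-0.28]
    - [0,0,-0.28]
  gripper: [1,1,1,1,1,1,1,1,1,1,1,1]

```text
time: 5.37
position: [0.4646, -0.2687, 0.4241]
tool_rot: [0.955, 0.297, 0.002, 0.003]
ft_force: [0.7, 1.4, -1.6]
grip_width: 0.0177
grip_force: 30.0
```

Run:
```python
from h import *
show(); print(dlt((.6203,.2132,.4),-59.1))
```

```text
t 5.37 p [ 0.4646 -0.2687  0.4241] tooly -55.43 z [ 0.005 -0.004 -1.   ] f [ 0.69  1.44 -1.61] m [-0.135  0.138  0.017] w 0.0177 gf 30.0 q [-0.73  0.23  1.35  0.    1.56  0.23]
(array([ 0.4016, -0.3086,  0.0228]), array([ 0.37, -0.1 ,  3.67]))
```

Call:
arm_command:
  delta_rot:
    - [0,0,3.7]
    - [0,0,3.7]
    - [0,0,3.7]
    - [0,0,3.7]
    - [0,0,3.7]
    - [0,0,3.7]
    - [0,0,3.7]
    - [0,0,3.7]
    - [0,0,3.7]
    - [0,0,3.7]
    - [0,0,3.7]
    - [0,0,3.7]
  delta_pos:
    - [0.02,-0.015,0]
    - [0.05,-0.038,0]
    - [0.08,-0.061,0]
    - [0.11,-0.084,0]
    - [0.14,-0.107,0]
    - [0.17,-0.13,0]
    - [0.2,-0.153,0]
    - [0.23,-0.176,0]
    - [0.26,-0.2,0]
    - [0.29,-0.223,0]
    - [0.31,-0.238,0]
    - [0.32,-0.246,0]
  gripper: [1,1,1,1,1,1,1,1,1,1,1,1]

```text
time: 6.37
position: [0.587, 0.1193, 0.4175]
tool_rot: [0.963, 0.268, -0.003, -0.001]
ft_force: [0.8, 0.1, -2.0]
grip_width: 0.0177
grip_force: 30.0
```

Run:
```python
from h import *
show(); print(dlt((.6203,.2132,.3235),-59.1))
```

```text
t 6.37 p [0.587  0.1193 0.4175] tooly -58.93 z [-0.006  0.001 -1.   ] f [ 0.77  0.09 -1.99] m [-0.074  0.151 -0.013] w 0.0177 gf 30.0 q [0.01 0.34 1.21 0.   1.6  1.04]
(array([ 0.0774, -0.0629,  0.094 ]), array([-0.22,  0.25,  0.17]))
```

Call:
arm_command:
  delta_rot:
    - [0,0,0]
    - [0,0,0]
    - [0,0,0]
    - [0,0,0]
    - [0,0,0]
    - [0,0,0]
    - [0,0,0]
    - [0,0,0]
    - [0,0,0]
    - [0,0,0]
  delta_pos:
    - [0.02,-0.016,0]
    - [0.045,-0.036,0]
    - [0.07,-0.056,0]
    - [0.077,-0.063,0.01]
    - [0.077,-0.063,0.04]
    - [0.077,-0.063,0.07]
    - [0.077,-0.063,0.09]
    - [0.077,-0.063,0.094]
    - [0.077,-0.063,0.094]
    - [0.077,-0.063,0.094]
  gripper: [1,1,1,1,1,1,1,1,1,1]

```text
time: 7.2
position: [0.6219, 0.2088, 0.3271]
tool_rot: [0.964, 0.266, 0.0, 0.0]
ft_force: [-0.6, 0.1, -1.2]
grip_width: 0.0178
grip_force: 30.0
```

Run:
```python
from h import *
o=show(); print(dlt((.6203,.2132,.3235),-59.1))
a=grab('side','side1');b=grab('top','top1')
th=np.radians(120.9);R=np.array([[np.cos(th),-np.sin(th)],[np.sin(th),np.cos(th)]])
p=o['position']; 
tip=p+np.r_[R[:,1]*.0355,-.1058]
for c,n in((a,'side'),(b,'top')): print(n,'tip',proj(c,tip),'shaft',proj(c,p+[0,0,-.1058]),'eye',proj(c,(.5714,.184,.2177)))
im=np.hstack([cv2.resize(c['pixels'][y:y+80,x:x+80],None,fx=5,fy=5,interpolation=cv2.INTER_CUBIC) for c,x,y in((a,405,190),(b,165,120))])
cv2.imwrite('pics/pre.png',np.clip(im*1.5,0,255).astype(np.uint8))
```

```text
t 7.2 p [0.6219 0.2088 0.3271] tooly -59.18 z [ 0. -0. -1.] f [-0.61  0.08 -1.21] m [-0.073  0.075  0.068] w 0.0178 gf 30.0 q [ 0.15  0.48  1.22 -0.    1.44  1.19]
(array([ 0.0009, -0.0046,  0.0036]), array([ 0.02,  0.  , -0.08]))
side tip [445.01790609 240.66184326] shaft [453.28749524 253.52488336] eye [441.59536352 232.81410941]
top tip [201.45526361 153.63635329] shaft [194.56235757 141.87569221] eye [204.21676696 161.78357846]
```

View pics/pre.png

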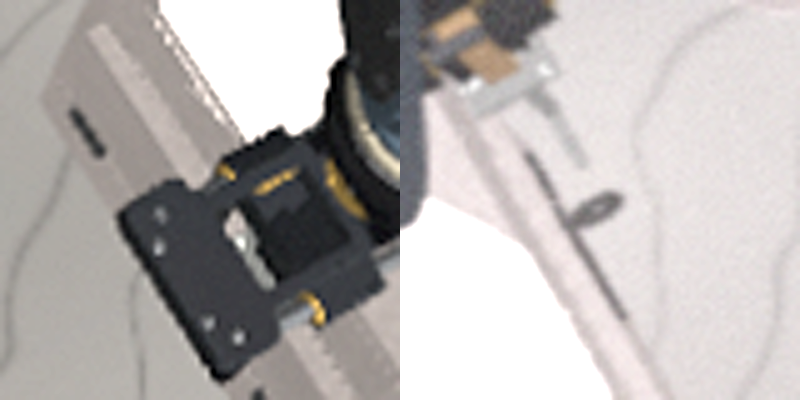

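Top crop: prong tip at crop (582,165), i.e. pixel (201.4,153), within 1 px of the prediction. The ring is at (204.6,161.8). The side view is blocked by the gripper. The ring's height is the weak measurement, so I'll use the earlier side picture to settle it.

Run:
```python
from h import *
S=dict(np.load('cam_side.npz'));T=dict(np.load('cam_top.npz'))
s=cv2.imread('pics/side0.png')
k=14;x0,y0=424,208
im=cv2.resize(s[y0:y0+42,x0:x0+42],None,fx=k,fy=k,interpolation=cv2.INTER_CUBIC)
im=np.clip(im*1.6,0,255).astype(np.uint8)
o,d=ray(T,204.4,161.8)
for z in (.18,.19,.2,.21,.22,.23):
    p=o+d*(z-o[2])/d[2]; u=proj(S,p); print(z,p.round(4),u.round(1))
    cv2.circle(im,tuple(int(v) for v in ((u-[x0,y0]+.5)*k)),3,(0,0,255),-1)
cv2.imwrite('pics/eye.png',im)
```

```text
0.18 [0.5802 0.1936 0.18  ] [442.3 240.9]
0.19 [0.5779 0.1909 0.19  ] [442.  238.8]
0.2 [0.5755 0.1882 0.2   ] [441.8 236.6]
0.21 [0.5732 0.1856 0.21  ] [441.6 234.5]
0.22 [0.5708 0.1829 0.22  ] [441.3 232.3]
0.23 [0.5685 0.1803 0.23  ] [441.1 230.1]
```

View pics/eye.png

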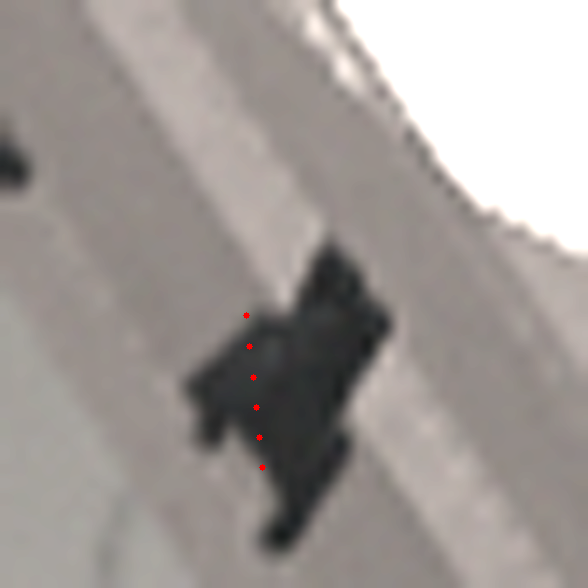

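Run:
```python
from h import *
S=dict(np.load('cam_side.npz'))
th=np.radians(120.9);R=np.array([[np.cos(th),-np.sin(th)],[np.sin(th),np.cos(th)]]);o=np.array([.5522,.216])
def px(x,y,z):
    u=proj(S,np.r_[o+R@np.array([x,y]),z]); return ((u-[424,208]+.5)*14).round(0).tolist()
for z in (.2,.21,.22):
    x=-.0373-(z-.2177)*-.105
    print(z,'ring centre',px(x,0,z),'out/in/top/bot',[px(x+15e-3*a,0,z+15e-3*b) for a,b in((-1,0),(1,0),(0,1),(0,-1))])
print('strap edge y=+-9 at x-.02:',[(z,px(-.02,.009,z),px(-.02,-.009,z)) for z in (.13,.16,.19,.22,.235)])
print('hatch top edge',px(-.013,0,.17),px(-.025,0,.168),px(-.013,.05,.17))
```

```text
0.2 ring centre [222.0, 389.0] out/in/top/bot [[149.0, 430.0], [295.0, 348.0], [241.0, 364.0], [203.0, 413.0]]
0.21 ring centre [239.0, 369.0] out/in/top/bot [[166.0, 410.0], [313.0, 328.0], [259.0, 344.0], [221.0, 394.0]]
0.22 ring centre [257.0, 350.0] out/in/top/bot [[183.0, 391.0], [331.0, 308.0], [277.0, 324.0], [238.0, 375.0]]
strap edge y=+-9 at x-.02: [(0.13, [201.0, 406.0], [255.0, 490.0]), (0.16, [236.0, 359.0], [292.0, 445.0]), (0.19, [274.0, 310.0], [330.0, 397.0]), (0.22, [312.0, 258.0], [370.0, 347.0]), (0.235, [333.0, 231.0], [391.0, 322.0])]
hatch top edge [310.0, 368.0] [250.0, 403.0] [156.0, 131.0]
```

Crop: the strap's top end is at (360,282), and the ring's outer end protrudes left to about (190,385). That fits a ring centre height near 0.218–0.22. I'll align to that, settle, then advance slowly along −tool x.

Call:
arm_command:
  delta_rot:
    - [0,0,0]
    - [0,0,0]
    - [0,0,0]
  delta_pos:
    - [0.001,-0.0045,0.0035]
    - [0.001,-0.0045,0.0035]
    - [0.001,-0.0045,0.0035]
  gripper: [1,1,1]

```text
time: 7.55
position: [0.62, 0.2143, 0.324]
tool_rot: [0.964, 0.266, 0.0, 0.0]
ft_force: [0.4, 0.1, -1.7]
grip_width: 0.0178
grip_force: 30.0
```

```bash
cat >> h.py <<'E'
th=np.radians(120.9);RC=np.array([[np.cos(th),-np.sin(th)],[np.sin(th),np.cos(th)]]);OC=np.array([.5522,.216])
def cup(o=None):
    """prong point (17 mm) in cupboard frame, force in cupboard frame"""
    o=o or status.get_obs(); p=o['position']; q=RC.T@(p[:2]-OC)
    f=np.r_[RC.T@o['ft_force'][:2],o['ft_force'][2]]
    pr=np.r_[q[0],q[1]+.017,p[2]-.1058]
    print('t',round(o['time'],2),'prong cup mm',(pr*1e3).round(1),'f',f.round(2),'tilt',Ro.from_quat(o['tool_rot']).as_matrix()[:2,2].round(4)); return pr
E
python3 - <<'E'
from h import *
cup(); print(dlt((.6203,.2132,.3235),-59.1))
E
```

```text
t 7.55 prong cup mm [-36.3 -40.3 218.2] f [-0.16 -0.43 -1.72] tilt [0.0009 0.0001]
(array([-0.0003,  0.001 ,  0.0005]), array([ 0.02, -0.05, -0.  ]))
```

Call:
arm_command:
  delta_rot:
    - [0,0,0]
    - [0,0,0]
    - [0,0,0]
    - [0,0,0]
    - [0,0,0]
    - [0,0,0]
  delta_pos:
    - [-0.003,0.001,0]
    - [-0.006,0.001,0]
    - [-0.009,0.001,0]
    - [-0.012,0.001,0]
    - [-0.014,0.001,0]
    - [-0.014,0.001,0]
  gripper: [1,1,1,1,1,1]

```text
time: 8.05
position: [0.6081, 0.2056, 0.3235]
tool_rot: [0.964, 0.266, -0.0, 0.0]
ft_force: [-0.4, -0.2, -1.0]
grip_width: 0.0182
grip_force: 30.0
```

Run:
```python
from h import *
cup()
b=grab('top','top2')
o=status.get_obs();p=o['position'];tip=p+np.r_[RC[:,1]*.0355,-.1058];print(proj(b,tip))
cv2.imwrite('pics/in1.png',cv2.resize(b['pixels'][140:180,185:225],None,fx=14,fy=14,interpolation=cv2.INTER_CUBIC))
```

```text
t 8.05 prong cup mm [-37.7 -25.6 217.7] f [ 0.03  0.42 -0.99] tilt [-0.0003 -0.0002]
[202.89873854 159.22510614]
```

View pics/in1.png

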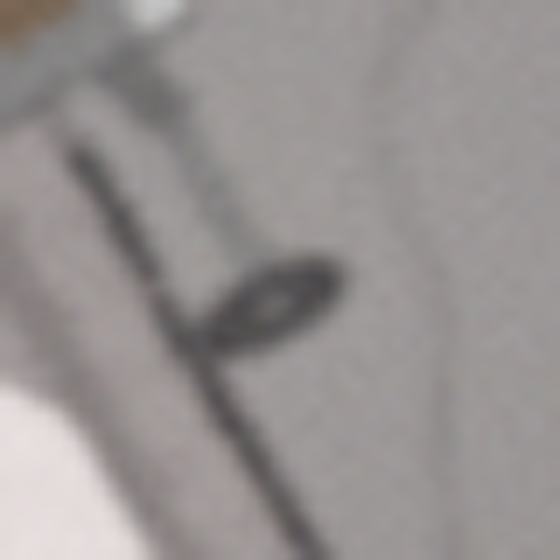

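Top crop: the prong's line, through (238,245), leads to the ring centre at (275,303). It is aligned in projection, so I'll advance gently and watch the force.

Call:
arm_command:
  delta_rot:
    - [0,0,0]
    - [0,0,0]
    - [0,0,0]
    - [0,0,0]
    - [0,0,0]
  delta_pos:
    - [-0.0015,0,0]
    - [-0.003,0,0]
    - [-0.0045,0,0]
    - [-0.006,0,0]
    - [-0.006,0,0]
  gripper: [1,1,1,1,1]

```text
time: 8.52
position: [0.6032, 0.2027, 0.3234]
tool_rot: [0.964, 0.266, -0.0, 0.0]
ft_force: [-0.0, 0.9, -1.5]
grip_width: 0.0178
grip_force: 30.0
```

Run:
```python
from h import *
cup()
```

```text
t 8.52 prong cup mm [-37.6 -19.9 217.6] f [ 0.84 -0.44 -1.49] tilt [-0.0003 -0.0001]
```

Call:
arm_command:
  delta_rot:
    - [0,0,0]
    - [0,0,0]
    - [0,0,0]
    - [0,0,0]
    - [0,0,0]
  delta_pos:
    - [-0.001,0,0]
    - [-0.002,0,0]
    - [-0.003,0,0]
    - [-0.004,0,0]
    - [-0.004,0,0]
  gripper: [1,1,1,1,1]

```text
time: 8.93
position: [0.5998, 0.2007, 0.3234]
tool_rot: [0.964, 0.266, -0.0, 0.0]
ft_force: [-0.1, 0.2, -1.9]
grip_width: 0.0178
grip_force: 30.0
```

Run:
```python
from h import *
cup()
```

```text
t 8.93 prong cup mm [-37.6 -16.  217.6] f [ 0.27  0.   -1.89] tilt [-0.0002 -0.0001]
```

Call:
arm_command:
  delta_rot:
    - [0,0,0]
    - [0,0,0]
    - [0,0,0]
    - [0,0,0]
    - [0,0,0]
    - [0,0,0]
  delta_pos:
    - [-0.001,0,0]
    - [-0.002,0,0]
    - [-0.003,0,0]
    - [-0.004,0,0]
    - [-0.005,0,0]
    - [-0.005,0,0]
  gripper: [1,1,1,1,1,1]

```text
time: 9.43
position: [0.5955, 0.1981, 0.3234]
tool_rot: [0.964, 0.266, -0.0, 0.0]
ft_force: [0.2, 0.8, -2.0]
grip_width: 0.0174
grip_force: 30.0
```

Run:
```python
from h import *
cup()
b=grab('top','top3')
o=status.get_obs();p=o['position'];tip=p+np.r_[RC[:,1]*.0355,-.1058];print((proj(b,tip)-[185,140]+.5)*14)
cv2.imwrite('pics/in2.png',cv2.resize(b['pixels'][140:180,185:225],None,fx=14,fy=14,interpolation=cv2.INTER_CUBIC))
```

```text
t 9.43 prong cup mm [-37.6 -11.  217.6] f [ 0.61 -0.61 -2.03] tilt [-0.0001 -0.    ]
[298.16828861 345.77295697]
```

View pics/in2.png

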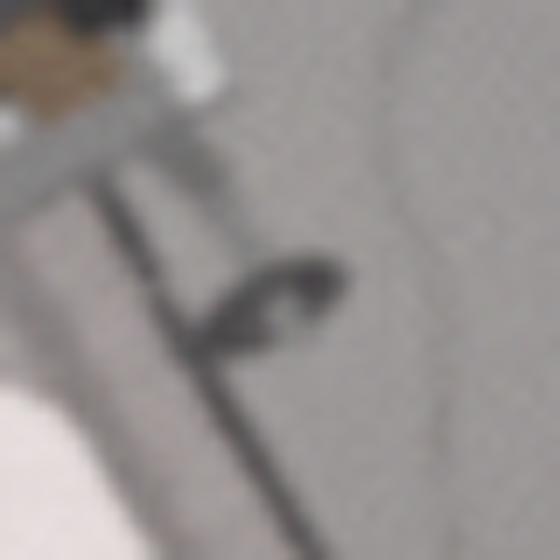

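Top crop: the ring's upper rim hides the prong, and the prong in turn covers the lower rim at (285,320), so it is threaded. I'll push in further.

Call:
arm_command:
  delta_rot:
    - [0,0,0]
    - [0,0,0]
    - [0,0,0]
    - [0,0,0]
    - [0,0,0]
    - [0,0,0]
  delta_pos:
    - [-0.002,0,0]
    - [-0.004,0,0]
    - [-0.006,0,0]
    - [-0.008,0,0]
    - [-0.009,0,0]
    - [-0.009,0,0]
  gripper: [1,1,1,1,1,1]

```text
time: 9.98
position: [0.5877, 0.1934, 0.3235]
tool_rot: [0.964, 0.266, -0.0, 0.0]
ft_force: [0.2, -0.1, -2.1]
grip_width: 0.0177
grip_force: 30.0
```

Run:
```python
from h import *
p=cup()
# arc about hinge (0,.05): prong in x,z
def arc(x,z,ths):
    v=np.array([x,z-.05])
    for t in ths:
        c,s=np.cos(t),np.sin(t); R=np.array([[c,-s],[s,c]]); w=R@v   # x=-> negative as t grows
        d=w-v; print(t,(d*1e3).round(1),'tool dy,dz mm',(-d*1e3).round(1))
arc(p[0],p[2],np.arange(.05,1.4,.1))
```

```text
t 9.98 prong cup mm [-37.6  -1.9 217.7] f [-0.19 -0.11 -2.09] tilt [-0.0001 -0.    ]
0.05 [-8.3 -2.1] tool dy,dz mm [8.3 2.1]
0.15000000000000002 [-24.6  -7.5] tool dy,dz mm [24.6  7.5]
0.25000000000000006 [-40.3 -14.5] tool dy,dz mm [40.3 14.5]
0.35000000000000003 [-55.2 -23.1] tool dy,dz mm [55.2 23.1]
0.45000000000000007 [-69.2 -33.1] tool dy,dz mm [69.2 33.1]
0.5500000000000002 [-82.1 -44.4] tool dy,dz mm [82.1 44.4]
0.6500000000000001 [-93.8 -57. ] tool dy,dz mm [93.8 57. ]
0.7500000000000002 [-104.2  -70.6] tool dy,dz mm [104.2  70.6]
0.8500000000000002 [-113.2  -85.3] tool dy,dz mm [113.2  85.3]
0.9500000000000002 [-120.7 -100.8] tool dy,dz mm [120.7 100.8]
1.0500000000000003 [-126.5 -116.9] tool dy,dz mm [126.5 116.9]
1.1500000000000004 [-130.8 -133.5] tool dy,dz mm [130.8 133.5]
1.2500000000000002 [-133.4 -150.5] tool dy,dz mm [133.4 150.5]
1.3500000000000003 [-134.2 -167.7] tool dy,dz mm [134.2 167.7]
```

Call:
arm_command:
  delta_rot:
    - [0,0,0]
    - [0,0,0]
    - [0,0,0]
    - [0,0,0]
    - [0,0,0]
    - [0,0,0]
    - [0,0,0]
    - [0,0,0]
  delta_pos:
    - [0,0.0042,0.001]
    - [0,0.0083,0.0021]
    - [0,0.0124,0.0033]
    - [0,0.0165,0.0046]
    - [0,0.0206,0.006]
    - [0,0.0246,0.0075]
    - [0,0.0325,0.0108]
    - [0,0.0325,0.0108]
  gripper: [1,1,1,1,1,1,1,1]

```text
time: 10.65
position: [0.6051, 0.1639, 0.3115]
tool_rot: [0.964, 0.266, -0.001, 0.001]
ft_force: [-0.6, 0.9, -2.4]
grip_width: 0.0178
grip_force: 30.0
```

Run:
```python
from h import *
p=cup(); print(np.arctan2(-p[0],p[2]-.05), np.hypot(p[0],p[2]-.05))
```

```text
t 10.65 prong cup mm [-71.8  -1.7 205.7] f [ 1.1   0.09 -2.39] tilt [-0.0012 -0.0018]
0.43240859996672026 0.1714375725087081
```

Call:
arm_command:
  delta_rot:
    - [0,0,0]
    - [0,0,0]
    - [0,0,0]
    - [0,0,0]
    - [0,0,0]
    - [0,0,0]
    - [0,0,0]
    - [0,0,0]
    - [0,0,0]
    - [0,0,0]
  delta_pos:
    - [0,0.0039,0.0018]
    - [0,0.0078,0.0037]
    - [0,0.0154,0.0078]
    - [0,0.0227,0.0123]
    - [0,0.0298,0.0171]
    - [0,0.0367,0.0223]
    - [0,0.0433,0.0278]
    - [0,0.0496,0.0336]
    - [0,0.0525,0.0366]
    - [0,0.0525,0.0366]
  gripper: [1,1,1,1,1,1,1,1,1,1]

```text
time: 11.48
position: [0.632, 0.1194, 0.2748]
tool_rot: [0.964, 0.266, -0.001, 0.0]
ft_force: [-0.8, 0.8, -3.0]
grip_width: 0.0177
grip_force: 30.0
```

Run:
```python
from h import *
p=cup(); print(np.arctan2(-p[0],p[2]-.05), np.hypot(p[0],p[2]-.05))
v=np.array([p[0],p[2]-.05])
for t in np.arange(.1,1,.1):
    c,s=np.cos(t),np.sin(t); d=np.array([[c,-s],[s,c]])@v-v; print(round(t,2),(-d*1e3).round(1))
```

```text
t 11.48 prong cup mm [-123.9   -1.9  169. ] f [ 1.06  0.3  -2.97] tilt [-0.0008 -0.0011]
0.8053671615146635 0.17180457662972282
0.1 [11.3 13. ]
0.2 [21.2 27. ]
0.3 [29.6 41.9]
0.4 [36.6 57.6]
0.5 [41.9 74. ]
0.6 [45.6 90.7]
0.7 [ 47.6 107.8]
0.8 [ 47.8 125. ]
0.9 [ 46.4 142.1]
```

Call:
arm_command:
  delta_rot:
    - [0,0,0]
    - [0,0,0]
    - [0,0,0]
    - [0,0,0]
    - [0,0,0]
    - [0,0,0]
    - [0,0,0]
    - [0,0,0]
    - [0,0,0]
    - [0,0,0]
    - [0,0,0]
    - [0,0,0]
  delta_pos:
    - [0,0.0058,0.0063]
    - [0,0.0113,0.013]
    - [0,0.0165,0.0199]
    - [0,0.0212,0.027]
    - [0,0.0256,0.0343]
    - [0,0.0296,0.0419]
    - [0,0.0333,0.0497]
    - [0,0.0366,0.0576]
    - [0,0.0394,0.0657]
    - [0,0.0419,0.074]
    - [0,0.0439,0.0823]
    - [0,0.0439,0.0823]
  gripper: [1,1,1,1,1,1,1,1,1,1,1,1]

```text
time: 12.48
position: [0.6537, 0.0817, 0.1915]
tool_rot: [0.964, 0.266, -0.001, 0.001]
ft_force: [-1.2, 0.6, -2.1]
grip_width: 0.0178
grip_force: 30.0
```

Run:
```python
from h import *
p=cup(); print(np.arctan2(-p[0],p[2]-.05), np.hypot(p[0],p[2]-.05))
v=np.array([p[0],p[2]-.05])
for t in np.arange(.05,.36,.05):
    c,s=np.cos(t),np.sin(t); d=np.array([[c,-s],[s,c]])@v-v; print(round(t,2),(-d*1e3).round(1))
```

```text
t 12.48 prong cup mm [-167.3   -1.2   85.7] f [ 1.12  0.71 -2.11] tilt [-0.0022 -0.002 ]
1.3605323844028465 0.17111120212440356
0.05 [1.6 8.4]
0.1 [ 2.7 16.9]
0.15 [ 3.5 25.4]
0.2 [ 3.8 34. ]
0.25 [ 3.6 42.5]
0.3 [ 3.1 51. ]
0.35 [ 2.1 59.5]
```

Call:
arm_command:
  delta_rot:
    - [0,0,0]
    - [0,0,0]
    - [0,0,0]
    - [0,0,0]
    - [0,0,0]
  delta_pos:
    - [0,0.0008,0.0042]
    - [0,0.0016,0.0084]
    - [0,0.0022,0.0126]
    - [0,0.0027,0.0169]
    - [0,0.0027,0.0169]
  gripper: [1,1,1,1,1]

```text
time: 12.9
position: [0.6557, 0.0802, 0.176]
tool_rot: [0.964, 0.266, 0.0, 0.0]
ft_force: [-0.4, 1.2, -1.1]
grip_width: 0.018
grip_force: 30.0
```

Run:
```python
from h import *
p=cup(); print(np.arctan2(-p[0],p[2]-.05), np.hypot(p[0],p[2]-.05))
a=grab('side','side4');b=grab('top','top4')
w=np.r_[OC+RC@p[:2],p[2]]
q=[proj(c,w) for c in(a,b)]; print(w,q)
ims=[cv2.resize(c['pixels'][int(u[1])-40:int(u[1])+40,int(u[0])-40:int(u[0])+40],None,fx=5,fy=5,interpolation=cv2.INTER_CUBIC) for c,u in zip((a,b),q)]
cv2.imwrite('pics/mid.png',np.hstack(ims))
g=cv2.cvtColor(b['pixels'],cv2.COLOR_BGR2GRAY);g0=cv2.cvtColor(cv2.imread('pics/top0.png'),cv2.COLOR_BGR2GRAY)
d=g.astype(int)-g0
print('old ring px then/now',g0[162,198:210],g[162,198:210])
u=q[1].astype(int); print(g[u[1]-12:u[1]+13:2,u[0]-14:u[0]+15:2])
```

```text
t 12.9 prong cup mm [-169.7   -2.1   70.2] f [ 1.24 -0.22 -1.13] tilt [ 0.0003 -0.0008]
1.4520948446698816 0.1709067204513301
[0.64112473 0.071445   0.07023927] [array([386.87326153, 273.52240741]), array([257.67331026, 149.16414007])]
old ring px then/now [124 113  94  83  80  89  99  85  87 100 125 145] [126 128 122 125 126 124 122 125 126 122 122 119]
[[ 67  65  67  82 110 107 125 130 132 141 152 150 151 151 147]
 [ 68  63  71  83 110 129 134 131 126 145 148 153 151 153 152]
 [ 65  62  66 104 131 132 125 137 148 153 151 152 151 151 152]
 [ 66  72  71 122 124 115 113 147 152 151 152 151 150 150 151]
 [ 68  65  74 124 146 131  81 118 149 149 150 152 152 152 150]
 [ 67  65  89 144 126  80  69  71  85 127 151 154 151 152 153]
 [ 68  66  98 105  71  71  71  75  83 134 151 151 148 151 154]
 [ 62  67  69  69  73  70  73  95 130 139 153 149 155 155 150]
 [ 68  66  70  70  70  94 140 146 135 134 150 154 152 154 151]
 [ 71  69  69  74 122 147 148 151 148 149 152 152 154 152 150]
 [ 72  73  96 140 150 149 151 152 153 151 151 153 149 149 150]
 [ 69  95 140 150 147 147 150 150 150 150 151 152 150 150 151]
 [113 132 151 151 150 151 148 151 150 151 153 150 151 151 151]]
```

Call:
arm_command:
  delta_rot:
    - [0,0,0]
    - [0,0,0]
    - [0,0,0]
    - [0,0,0]
  delta_pos:
    - [0,0.0003,0.003]
    - [0,0.0006,0.006]
    - [0,0.0008,0.009]
    - [0,0.0008,0.009]
  gripper: [1,1,1,1]

```text
time: 13.33
position: [0.6558, 0.0799, 0.1671]
tool_rot: [0.964, 0.266, -0.0, -0.0]
ft_force: [0.2, 0.6, -1.5]
grip_width: 0.018
grip_force: 30.0
```

Run:
```python
from h import *
p=cup(); print(np.arctan2(-p[0],p[2]-.05), np.hypot(p[0],p[2]-.05))
```

```text
t 13.33 prong cup mm [-170.    -2.    61.3] f [ 0.41 -0.47 -1.47] tilt [-0.0005 -0.0001]
1.5042512965505552 0.17039025195293614
```

Call:
arm_command:
  delta_rot:
    - [0,0,0]
    - [0,0,0]
    - [0,0,0]
    - [0,0,0]
    - [0,0,0]
  delta_pos:
    - [0,0,0.0015]
    - [0,0,0.003]
    - [0,0,0.0045]
    - [0,0,0.005]
    - [0,0,0.005]
  gripper: [1,1,1,1,1]

```text
time: 13.75
position: [0.6559, 0.0798, 0.1626]
tool_rot: [0.964, 0.266, -0.0, 0.0]
ft_force: [-0.3, 0.0, -1.1]
grip_width: 0.0174
grip_force: 30.0
```

Run:
```python
from h import *
p=cup(); print(np.arctan2(-p[0],p[2]-.05), np.hypot(p[0],p[2]-.05))
```

```text
t 13.75 prong cup mm [-170.1   -2.1   56.8] f [ 0.18  0.21 -1.11] tilt [-0.0001 -0.0001]
1.530749369170471 0.17023931281157167
```

Call:
arm_command:
  delta_rot:
    - [0,0,0]
    - [0,0,0]
    - [0,0,0]
  delta_pos:
    - [0,0,0.001]
    - [0,0,0.002]
    - [0,0,0.002]
  gripper: [1,1,1]

```text
time: 14.0
position: [0.656, 0.0799, 0.1611]
tool_rot: [0.964, 0.266, 0.0, 0.0]
ft_force: [-1.2, -0.1, 0.8]
grip_width: 0.0179
grip_force: 30.0
```

Call:
arm_command:
  delta_rot:
    - [0,0,0]
    - [0,0,0]
    - [0,0,0]
  delta_pos:
    - [0,0,0.001]
    - [0,0,0.002]
    - [0,0,0.002]
  gripper: [1,1,1]

```text
time: 14.25
position: [0.6562, 0.0799, 0.1607]
tool_rot: [0.964, 0.266, 0.0, 0.0]
ft_force: [-1.4, 0.2, 7.5]
grip_width: 0.0178
grip_force: 30.0
```

Run:
```python
from h import *
p=cup(); print(np.arctan2(-p[0],p[2]-.05), np.hypot(p[0],p[2]-.05))
```

```text
t 14.25 prong cup mm [-170.2   -2.3   54.9] f [0.9  1.05 7.47] tilt [ 0.001  -0.0002]
1.542264415801178 0.1702501278603761
```

At the stop: about 9.5 N upward, at the predicted angle. I'll ease off to the middle of the ring and withdraw.

Call:
arm_command:
  delta_rot:
    - [0,0,0]
    - [0,0,0]
    - [0,0,0]
    - [0,0,0]
    - [0,0,0]
  delta_pos:
    - [0,0,-0.001]
    - [0,0,-0.003]
    - [0,0,-0.005]
    - [0,0,-0.007]
    - [0,0,-0.007]
  gripper: [1,1,1,1,1]

```text
time: 14.67
position: [0.6562, 0.0799, 0.1658]
tool_rot: [0.964, 0.266, 0.0, 0.0]
ft_force: [-0.1, 0.5, -2.3]
grip_width: 0.0179
grip_force: 30.0
```

Run:
```python
from h import *
cup()
```

```text
t 14.67 prong cup mm [-170.2   -2.3   60. ] f [ 0.46 -0.2  -2.29] tilt [0.0005 0.    ]
```

Free again. I'll withdraw slowly along +tool x.

Call:
arm_command:
  delta_rot:
    - [0,0,0]
    - [0,0,0]
    - [0,0,0]
    - [0,0,0]
    - [0,0,0]
    - [0,0,0]
  delta_pos:
    - [0.003,0,0]
    - [0.006,0,0]
    - [0.009,0,0]
    - [0.012,0,0]
    - [0.016,0,0]
    - [0.016,0,0]
  gripper: [1,1,1,1,1,1]

```text
time: 15.17
position: [0.6706, 0.0886, 0.1657]
tool_rot: [0.964, 0.266, 0.001, 0.0]
ft_force: [0.3, -0.3, -1.1]
grip_width: 0.0174
grip_force: 30.0
```

Run:
```python
from h import *
cup()
```

```text
t 15.17 prong cup mm [-170.1  -19.2   59.9] f [-0.44 -0.08 -1.06] tilt [0.001  0.0002]
```

Call:
arm_command:
  delta_rot:
    - [0,0,0]
    - [0,0,0]
    - [0,0,0]
    - [0,0,0]
    - [0,0,0]
    - [0,0,0]
    - [0,0,0]
    - [0,0,0]
  delta_pos:
    - [0.004,0,0]
    - [0.009,0,0]
    - [0.014,0,0]
    - [0.019,0,0]
    - [0.024,0,0]
    - [0.03,0,0]
    - [0.038,0,0]
    - [0.038,0,0]
  gripper: [1,1,1,1,1,1,1,1]

```text
time: 15.83
position: [0.704, 0.1085, 0.1659]
tool_rot: [0.964, 0.266, 0.001, 0.0]
ft_force: [0.4, -0.7, -1.3]
grip_width: 0.0177
grip_force: 30.0
```

Run:
```python
from h import *
cup()
```

```text
t 15.83 prong cup mm [-170.2  -58.1   60.1] f [-0.78  0.06 -1.26] tilt [0.0022 0.0005]
```

Call:
arm_command:
  delta_rot:
    - [0,0,0]
    - [0,0,0]
    - [0,0,0]
    - [0,0,0]
    - [0,0,0]
    - [0,0,0]
    - [0,0,0]
    - [0,0,0]
    - [0,0,0]
    - [0,0,0]
    - [0,0,0]
  delta_pos:
    - [0,0,-0.015]
    - [0,0,-0.04]
    - [0,0,-0.07]
    - [0,0,-0.1]
    - [0,0,-0.13]
    - [0,0,-0.16]
    - [0,0,-0.19]
    - [0,0,-0.22]
    - [0,0,-0.24]
    - [0,0,-0.25]
    - [0,0,-0.25]
  gripper: [1,1,1,1,1,1,1,1,1,1,1]

```text
time: 16.75
position: [0.7032, 0.1077, 0.4191]
tool_rot: [0.964, 0.266, 0.003, 0.001]
ft_force: [0.2, -0.3, -2.0]
grip_width: 0.018
grip_force: 30.0
```

Run:
```python
from h import *
show(); print(dlt((.4640,-.2683,.40),-55.44))
```

```text
t 16.75 p [0.7032 0.1077 0.4191] tooly -59.13 z [ 0.006 -0.    -1.   ] f [ 0.23 -0.31 -2.01] m [-0.053  0.14   0.016] w 0.018 gf 30.0 q [-0.    0.53  0.9  -0.    1.71  1.03]
(array([-0.3983,  0.1999,  0.0177]), array([ 0.19, -0.29, -3.69]))
```

Call:
arm_command:
  delta_rot:
    - [0,0,-3.7]
    - [0,0,-3.7]
    - [0,0,-3.7]
    - [0,0,-3.7]
    - [0,0,-3.7]
    - [0,0,-3.7]
    - [0,0,-3.7]
    - [0,0,-3.7]
    - [0,0,-3.7]
    - [0,0,-3.7]
    - [0,0,-3.7]
    - [0,0,-3.7]
  delta_pos:
    - [-0.02,0.01,0]
    - [-0.05,0.025,0]
    - [-0.085,0.043,0]
    - [-0.12,0.06,0]
    - [-0.155,0.078,0]
    - [-0.19,0.095,0]
    - [-0.225,0.113,0]
    - [-0.26,0.13,0]
    - [-0.295,0.148,0]
    - [-0.33,0.166,0]
    - [-0.36,0.181,0]
    - [-0.38,0.191,0]
  gripper: [1,1,1,1,1,1,1,1,1,1,1,1]

```text
time: 17.75
position: [0.4713, -0.2532, 0.4135]
tool_rot: [0.955, 0.296, -0.002, -0.001]
ft_force: [0.6, -0.6, -2.0]
grip_width: 0.0179
grip_force: 30.0
```

Call:
arm_command:
  delta_rot:
    - [0,0,0]
    - [0,0,0]
    - [0,0,0]
    - [0,0,0]
  delta_pos:
    - [-0.01,0.005,0]
    - [-0.015,0.008,0]
    - [-0.015,0.008,0]
    - [-0.015,0.008,0]
  gripper: [1,1,1,1]

```text
time: 18.08
position: [0.4667, -0.2654, 0.4151]
tool_rot: [0.955, 0.297, 0.0, -0.001]
ft_force: [0.5, -0.1, -1.5]
grip_width: 0.018
grip_force: 30.0
```

Run:
```python
from h import *
show(); print(dlt((.4639,-.2683,.2),-55.44))
```

```text
t 18.08 p [ 0.4667 -0.2654  0.4151] tooly -55.39 z [-0.     0.002 -1.   ] f [ 0.5  -0.06 -1.53] m [-0.118  0.134  0.025] w 0.018 gf 30.0 q [-0.73  0.24  1.36  0.    1.54  0.24]
(array([-0.0041,  0.0012,  0.2151]), array([-0.1 , -0.04,  0.05]))
```

Call:
arm_command:
  delta_rot:
    - [0,0,0]
    - [0,0,0]
    - [0,0,0]
    - [0,0,0]
    - [0,0,0]
    - [0,0,0]
    - [0,0,0]
  delta_pos:
    - [-0.004,0.001,0.02]
    - [-0.004,0.001,0.05]
    - [-0.004,0.001,0.08]
    - [-0.004,0.001,0.1]
    - [-0.004,0.001,0.12]
    - [-0.004,0.001,0.12]
    - [-0.004,0.001,0.12]
  gripper: [1,1,1,1,1,1,1]

```text
time: 18.67
position: [0.4639, -0.2679, 0.2951]
tool_rot: [0.955, 0.298, -0.0, -0.001]
ft_force: [1.0, -0.4, -0.8]
grip_width: 0.0179
grip_force: 30.0
```

Run:
```python
from h import *
show(); print(dlt((.4639,-.2683,.15),-55.44))
```

```text
t 18.67 p [ 0.4639 -0.2679  0.2951] tooly -55.32 z [-0.002  0.002 -1.   ] f [ 0.98 -0.41 -0.75] m [-0.085  0.129  0.008] w 0.0179 gf 30.0 q [-0.73  0.33  1.56  0.    1.26  0.23]
(array([-0.0002,  0.0007,  0.1451]), array([-0.15,  0.01,  0.12]))
```

Call:
arm_command:
  delta_rot:
    - [0,0,0]
    - [0,0,0]
    - [0,0,0]
    - [0,0,0]
    - [0,0,0]
    - [0,0,0]
    - [0,0,0]
    - [0,0,0]
    - [0,0,0]
    - [0,0,0]
    - [0,0,0]
  delta_pos:
    - [0,0,0.015]
    - [0,0,0.03]
    - [0,0,0.045]
    - [0,0,0.06]
    - [0,0,0.075]
    - [0,0,0.09]
    - [0,0,0.105]
    - [0,0,0.12]
    - [0,0,0.13]
    - [0,0,0.14]
    - [0,0,0.145]
  gripper: [1,1,1,1,1,1,1,1,1,1,1]

```text
time: 19.58
position: [0.4642, -0.2695, 0.1506]
tool_rot: [0.955, 0.297, 0.0, 0.0]
ft_force: [-0.3, 0.4, -1.8]
grip_width: 0.0181
grip_force: 30.0
```

Run:
```python
from h import *
show(); print(dlt((.4639,-.2683,.1408),-55.44))
```

```text
t 19.58 p [ 0.4642 -0.2695  0.1506] tooly -55.4 z [ 0.001 -0.    -1.   ] f [-0.28  0.41 -1.81] m [-0.024  0.168  0.007] w 0.0181 gf 30.0 q [-0.73  0.51  1.73  0.    0.91  0.23]
(array([ 0.0004, -0.0012,  0.0098]), array([ 0.04, -0.01,  0.04]))
```

No contact on the way down. Lowering the last 10 mm gently.

Call:
arm_command:
  delta_rot:
    - [0,0,0]
    - [0,0,0]
    - [0,0,0]
    - [0,0,0]
    - [0,0,0]
    - [0,0,0]
    - [0,0,0]
  delta_pos:
    - [0,0,0.002]
    - [0,0,0.004]
    - [0,0,0.006]
    - [0,0,0.008]
    - [0,0,0.009]
    - [0,0,0.01]
    - [0,0,0.01]
  gripper: [1,1,1,1,1,1,1]

```text
time: 20.17
position: [0.4637, -0.2696, 0.1409]
tool_rot: [0.955, 0.297, 0.0, 0.0]
ft_force: [-1.2, 0.3, -1.9]
grip_width: 0.0181
grip_force: 30.0
```

Run:
```python
from h import *
show()
```

```text
t 20.17 p [ 0.4637 -0.2696  0.1409] tooly -55.44 z [ 0. -0. -1.] f [-1.16  0.34 -1.91] m [-0.073  0.081  0.038] w 0.0181 gf 30.0 q [-0.74  0.52  1.73  0.    0.88  0.23]
```

Call:
arm_command:
  delta_rot:
    - [0,0,0]
    - [0,0,0]
    - [0,0,0]
  delta_pos:
    - [0,0,0.0008]
    - [0,0,0.0015]
    - [0,0,0.0015]
  gripper: [1,1,1]

```text
time: 20.42
position: [0.4637, -0.2696, 0.1408]
tool_rot: [0.955, 0.297, 0.0, 0.0]
ft_force: [-2.4, 1.2, 7.9]
grip_width: 0.0179
grip_force: 30.0
```

Seated on the arms. I'll back off slightly and open gradually.

Call:
arm_command:
  delta_rot:
    - [0,0,0]
    - [0,0,0]
    - [0,0,0]
    - [0,0,0]
    - [0,0,0]
    - [0,0,0]
    - [0,0,0]
    - [0,0,0]
    - [0,0,0]
  delta_pos:
    - [0,0,-0.001]
    - [0,0,-0.001]
    - [0,0,-0.001]
    - [0,0,-0.001]
    - [0,0,-0.001]
    - [0,0,-0.001]
    - [0,0,-0.001]
    - [0,0,-0.001]
    - [0,0,-0.001]
  gripper: [1,0.5,0.4,0.2,0,-0.3,-0.6,-1,-1]
  grip_force: 10

```text
time: 21.17
position: [0.4635, -0.2695, 0.1402]
tool_rot: [0.955, 0.297, -0.0, -0.0]
ft_force: [-0.1, -0.1, 0.3]
grip_width: 0.058
grip_force: 0.0
```

Call:
arm_command:
  delta_rot:
    - [0,0,0]
    - [0,0,0]
    - [0,0,0]
    - [0,0,0]
    - [0,0,0]
    - [0,0,0]
  delta_pos:
    - [0,0,0]
    - [0,0,0]
    - [0,0,0]
    - [0,0,0]
    - [0,0,0]
    - [0,0,0]
  gripper: [-1,-1,-1,-1,-1,-1]

```text
time: 21.67
position: [0.4635, -0.2695, 0.1403]
tool_rot: [0.955, 0.297, -0.0, 0.0]
ft_force: [1.1, 0.7, -0.0]
grip_width: 0.0863
grip_force: 0.0
```

Call:
arm_command:
  delta_rot:
    - [0,0,0]
    - [0,0,0]
    - [0,0,0]
    - [0,0,0]
    - [0,0,0]
    - [0,0,0]
    - [0,0,0]
    - [0,0,0]
    - [0,0,0]
  delta_pos:
    - [0,0,-0.015]
    - [0,0,-0.03]
    - [0,0,-0.06]
    - [0,0,-0.09]
    - [0,0,-0.12]
    - [0,0,-0.15]
    - [0,0,-0.18]
    - [0,0,-0.18]
    - [0,0,-0.18]
  gripper: [-1,-1,-1,-1,-1,-1,-1,-1,-1]

```text
time: 22.42
position: [0.4643, -0.2701, 0.3224]
tool_rot: [0.955, 0.297, 0.001, 0.002]
ft_force: [-0.3, -0.7, -0.1]
grip_width: 0.0876
grip_force: 0.0
```

Call:
arm_command:
  delta_rot:
    - [0,0,0]
    - [0,0,0]
    - [0,0,0]
    - [0,0,0]
    - [0,0,0]
    - [0,0,0]
  delta_pos:
    - [-0.08,0,-0.03]
    - [-0.08,0,-0.03]
    - [-0.08,0,-0.03]
    - [-0.08,0,-0.03]
    - [-0.08,0,-0.03]
    - [-0.08,0,-0.03]
  gripper: [-1,-1,-1,-1,-1,-1]

```text
time: 22.92
position: [0.3978, -0.3138, 0.3489]
tool_rot: [0.955, 0.297, -0.0, -0.001]
ft_force: [0.1, 0.0, -1.0]
grip_width: 0.0869
grip_force: 0.0
```

Run:
```python
from h import *
show(); a=grab('side','side9')
im=np.hstack([cv2.resize(a['pixels'][y:y+100,x:x+100],None,fx=4,fy=4,interpolation=cv2.INTER_CUBIC) for x,y in((215,150),(360,190))])
cv2.imwrite('pics/end.png',np.clip(im*1.4,0,255).astype(np.uint8))
```

```text
t 22.92 p [ 0.3978 -0.3138  0.3489] tooly -55.4 z [-0.001  0.003 -1.   ] f [ 0.14  0.01 -0.95] m [-0.061  0.066  0.015] w 0.0869 gf 0.0 q [-0.89  0.23  1.55  0.    1.37  0.08]
```

View pics/end.png

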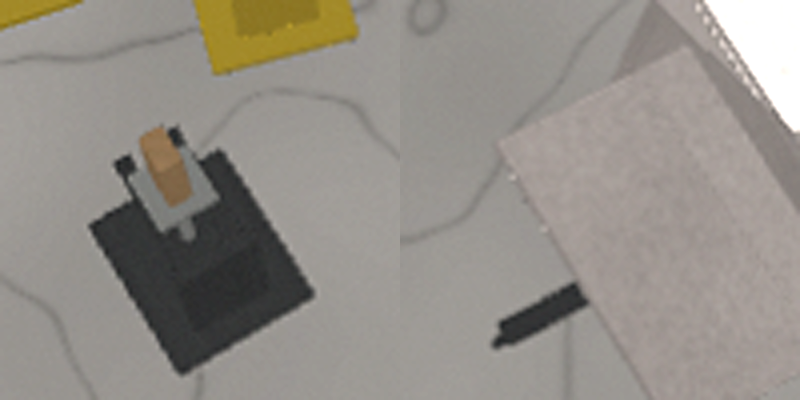

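The final picture shows the pole hung upright in its stand at crop (165,185), as at the start. The hatch is fully down, with the strap and eye beyond its edge at (540,315). Handing in.

```bash
python3 -c "
from rig import robot
print(robot.hand_in())"
```

```text
the job is handed in; nothing more can be done
None
```

I drew the hatch down to its stop with the prong in the eye, hung the pole back upright in its stand, left the hatch open, and handed the job in at about 23 s (no verdict was returned).

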